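# Press the finial home with the ratchet press and release it

## Robot

A 6-joint arm with a two-finger parallel gripper is mounted at the origin on the work surface. World frame = base frame: x ahead of the robot, y to its left, z up, the work surface at z = 0. Lengths are in m, angles in degrees, forces in N, time in s.
With the tool pointing down it reaches from about 0.325 to 0.875 m from the base axis. Payload 4.4 kg.
Tool frame: the origin (TCP) lies at the very end of the fingers, on their centre line; the grasp point (between the pads) lies 19 mm behind it (r.pinch_z is the distance from the TCP to the grasp point, in m); z points along the fingers, y is the line along which they close (so a half turn about z gives the same grasp; the last joint's range is limited). The gripper opens to 85 mm and grips with 20 to 120 N. Pads are 22 mm wide; open, the fingers measure 114 mm over their backs; the gripper's body (76 mm by 85 mm) begins 54 mm behind the grasp point. The pads swing forward as they close: fully open they stand 13 mm farther back than shut.
Start: joints at [66.492, 11.837, 88.321, -0, 79.842, -8.623], TCP at [0.148, 0.556, 0.191] pointing down, gripper open.
Joint ranges: [-156.59, 156.59], [-49.26, 127.26], [12.9, 141.05], [-63.56, 243.56], [4.71, 150.69], [-161.64, 161.64]. Speed limits (degrees/s): [159.86, 159.86, 180, 180, 180, 180].

## Interface

Orientations are given as [roll, pitch, yaw] about the fixed x, y, z axes, in that order (R = Rz(yaw) Ry(pitch) Rx(roll)).
In Python, from workcell import monitor, viewer, job, r gives the robot as it stands. The module is installed in compiled form; this text tells all that it offers.
- The arm moves only by the tool drive_tool, never from a script. Its argument "steps" is a list of rows, each a list of 6 numbers: the shift along the tool's x, y, z each as a share of 0.1 m, from -1 to 1, then the turn, a rotation vector about the tool's x, y, z each as a share of 60 degrees, from -1 to 1. In form: [[tx, ty, tz, wx, wy, wz], ...]. A call has 1 to 12 rows; each row is the pose to reach, as a shift and turn from the pose commanded when the call began, along the tool's axes at that moment; what a row does not reach only later rows make up. A row lasts 1/10 s, in which the tool goes at most 50 mm and 8.59 degrees, less where a joint would pass 70% of its speed; a pose out of reach is approached as far as the arm can. A call with a number of a shift or a turn outside -1 to 1 is refused whole. A call with a gripper value outside its range is refused whole. "hand" is the gripper's target within -1 to 1 (fully open at 1, half-way at 0, shut at -1), set as the call begins (left out, the last holds). The fingers move at their own pace and stop on an object; "newtons" is the grip in N (left out, the last holds). Time passes only in rows, so rows that repeat a pose let the fingers close. It gives the time, the measured TCP pose, the force, the opening and the grip force at its end, in the units of the state.
- monitor.observe(): the state, without advancing time (a new reading comes with each control period).
- viewer.camera(name): name is "scene" or "top" or "wrist"; returns a dict with "image" (420x560x3 uint8, red, green, blue), "K" (3x3 intrinsics, pixels), "D" ([k1, k2, p1, p2, k3] as OpenCV has them; the pictures are not rectified), "R" (3x3) and "t" (3): a world point X has camera coordinates R X + t; the wrist camera has in their place "tool_from_camera" (4x4, takes a point from camera to tool coordinates, whose origin is the TCP and whose axes are the flange's). Camera axes: x right, y down, z forward; pixel columns grow to the right and rows downward; lengths in m; the calibration is good to about 2 mm. A picture is of the moment at which its call begins: read the wrist's pose just before it. There is no depth.
- job.sign_off(): hands the job in; it is judged then, once.
Trained networks look in a picture, given as the dict that the camera call returned (one of the last four; its "shot" number tells which), for a name from the list of things; names that differ only in an ending like _2 or _b are one class to them, and where a whole thing is asked for, a point or a joint stands for the part that bears it (a point fixed in the world has none). Each returns a list of dicts, best first, with "conf" (0 to 1); they miss things now and then, are a little off and sometimes report something else, mostly with a low value. They report only what shows in the picture. A call takes as long as a camera call.
- viewer.spot_in(name, picture): "position" ([column, row] in pixels, amid what is visible of it).
- viewer.outline_of(name, picture): "region" (420x560 bool, what is visible of it) and "position" ([column, row] in pixels, amid what is visible of it).
The state is a dict: "time_s": time; "joints": joint angles; "dq": joint speeds; "effort": joint torques, N m; "tool_pos": TCP position; "eef_rot": TCP orientation; "ft_force": force on the tool from outside, world axes, zero at the start; "torque": the same for the moment, N m; "grip_width": opening from 0.0 (shut) to 1.0 (fully open); "grasp_force": force on a finger pad.
Only numpy, scipy, OpenCV 4.12 (cv2) and the standard library are available. Lean on these libraries where they do the work, as an engineer would, in place of code of your own. Each camera call takes 0.05 s, during which the arm holds its last target. There are 200 camera calls.

## Task

Press the brass finial fully home in its ebony crucifix base with the green ratchet press: swing the lever by its brass knob counter-clockwise (seen from above) until that knob is beside the clear guard, and let go so that the ratchet holds it there. Then take the lever by its black knob, which has come out from under the guard, bring it round to the last notch and let go again. Finally press the red release button on the hub and keep it down until the lever has swung all the way back, leaving the other things on the sideboard where they are.

Things in the scene. Friction and masses are not known exactly. Their poses are not given: they have to be found in the camera images.
- press: Green ratchet press, fixed to the sideboard; origin under the lever axis, x to its back (guard side), y to its left. Base plate 240 x 250 x 20 mm, two steel columns, cross bridge 60 x 245 mm with its top at 195 mm. Beneath the bridge the ebony crucifix base with the brass finial stands under the ram. Does not move.
- hub (a point): Point on the lever's vertical pivot axis on top of the bridge, 195 mm above the sideboard. Axes as press: x to the back, y left, z up. Above it lies the lever bar (underside 209, top 221 mm above the sideboard, 22 mm wide, 236 mm long); its hub is 60 mm across up to 228 mm height, then 44 mm across up to 255 mm.
- lever (a joint): Angle (rad) of the double-ended lever about the vertical axis at hub, counter-clockwise from above; 0 = home, stop at 2.75. A return spring needs about 5 N at a knob. Ratchet notches hold it at about 0.5, 0.8, 1.1, 1.4, 1.7, 2.0, 2.3, 2.6 (last); let go between, it falls back to the lower one. With the button down it swings home in about 2 s.
- brass_knob (a point): Top centre of the upright brass knob on one lever end: cylinder 22 mm in diameter, 42 mm tall above the bar, top 263 mm above the sideboard, 110 mm from the lever axis, at direction 2.880 + lever value (rad, from the press's x towards its y): at home in front, a little left; it swings over the front to the right. A gripper can keep its yaw; the round knob turns in the grip.
- black_knob (a point): Top centre of the upright black knob on the other lever end, exactly opposite the brass one (direction 6.022 + lever value), 110 mm from the axis, same size: 22 mm in diameter, 42 mm tall, top at 263 mm. At home it is under the guard; it is clear of it from a lever value of about 1.5.
- guard_edge (a point): Middle of the lower front edge (yellow) of the fixed clear guard plate, 277 mm above the sideboard, 55 mm behind the lever axis; axes as the press. The plate is 5 mm thick, 85 mm deep to the back and 250 mm wide, over the knobs' path, so fingers from above cannot follow a knob under it: the brass knob can be held up to a lever value of about 2.0.
- button_top (a point): Centre of the top of the red release button, 30 mm in diameter, on the lever axis on top of the hub, 270 mm above the sideboard when up. It goes down 8 mm (about 5 to 10 N), frees the ratchet when at least 6 mm down, and springs back by itself. It turns with the lever and nods up to 5 mm as the ratchet clicks.
- finial (a joint): Height (m) by which the brass acorn finial (45 mm tall, 36 mm wide) still stands proud of its ebony base: 0 = collar on the base. It moves down under about 8 N and stays where it is left. The lever drives the ram down 10 mm per rad; the ram has the finial home when the lever is in its last notch.
- plate: Brass collection plate, 190 mm across, 28 mm high, bystander. Origin under its centre.
- stoup: Bronze stoup, 110 mm across the mouth, 75 mm high, bystander. Origin under its centre.
- pyx: Pewter pyx, round box 64 mm across, 40 mm high, bystander. Origin under its centre.
- candlestick: Brass candlestick, foot 90 mm across, 103 mm high, bystander. Origin under its centre.
- polish: Tin of polish, 70 mm across, 55 mm high, bystander. Origin under its centre.
- brush: Polishing brush lying on the sideboard, bystander. Origin under its middle.

How it is judged (in metres and radians):
On the way, in this order (a step that is already met when the one before it is completed fails the run):
1. the lever, let go, is held by the ratchet part-way, with the brass knob beside the guard (joint lever between 1.3 and 2.25 rad, at rest, not touched) (value of joint lever between 1.3 and 2.25 rad and velocity of joint lever between -0.05 and 0.05 rad/s and contact force between each of the arm, the fingers and anything else below 0.3 N), for 0.25 s.
2. the lever, let go, rests in its last notch (above 2.45 rad) with the finial pressed home (less than 1.5 mm proud) (value of joint lever above 2.45 rad and velocity of joint lever between -0.05 and 0.05 rad/s and value of joint finial below 0.0015 m and contact force between each of the arm, the fingers and anything else below 0.3 N), for 0.25 s.
At the end, for the whole second after the job is handed in: The lever is back home (within 0.15 rad) and at rest and the finial is down in its base (less than 1.5 mm proud) (value of joint lever below 0.15 rad and value of joint finial below 0.0015 m and velocity of joint lever above -0.1 rad/s); the robot touches nothing.
It fails at once if a bystander on the sideboard is moved by more than 30 mm (distance of any of plate, stoup, pyx, candlestick, polish, brush from where it was at the start of the episode above 0.03 m).
It also fails if it takes over 64 s, if anything falls off the work surface, if the arm or the gripper's body presses on something with over 40 N, if the wrist force passes 120 N, or if a joint passes its speed limit or range.

## Working session

There is one attempt and no reset: what is moved stays moved. The work goes in short steps, Python scripts to look and compute and a tool call to move; the robot and the scene stay as the last step left them, time stands still between calls to the robot, and variables do not carry over. Pictures are saved under pics/ and viewed, at most 10 in all, crops included, and the job is handed in when it is done.

Besides the shell and the picture viewer there is one more tool, called by a JSON object that holds its "name" and its "arguments". drive_tool: Moves the arm, as the interface text tells. Shift numbers are shares of 0.1 m and turn numbers shares of 60 degrees, none past 1 either way. Its arguments: {"type":"object","properties":{"steps":{"type":"array"},"hand":{"type":"number"},"newtons":{"type":"number"}},"required":["steps"]}

```bash
mkdir -p pics; cat > h.py <<'E'
from workcell import monitor, viewer, job, r
import numpy as np, cv2
from scipy.spatial.transform import Rotation as Ro
def cam(n):
    s=monitor.observe(); c=viewer.camera(n)
    if n=="wrist":
        T=np.eye(4);T[:3,:3]=Ro.from_euler('xyz',s['eef_rot'],degrees=True).as_matrix();T[:3,3]=s['tool_pos']
        W=np.linalg.inv(T@c['tool_from_camera']);c['R']=W[:3,:3];c['t']=W[:3,3]
    return c
def ray(c,px,z):
    u=cv2.undistortPoints(np.array([[px]],float),c['K'],np.array(c['D'],float))[0,0]
    R=np.array(c['R']);t=np.array(c['t']);o=-R.T@t;d=R.T@np.array([u[0],u[1],1.])
    return o+d*(z-o[2])/d[2]
def save(c,n): cv2.imwrite('pics/'+n+'.png',c['image'][:,:,::-1])
E
python3 - <<'E'
from h import *
s=monitor.observe();print(s['time_s'],s['tool_pos'],s['eef_rot'],s['ft_force'],r.pinch_z)
Z=dict(brass_knob=.263,black_knob=.263,button_top=.270,hub=.25,guard_edge=.277,press=.1)
ims=[]
for n in('scene','top'):
    c=cam(n);ims.append(c['image'])
    for k,z in Z.items():
        print(n,k,[(np.round(d['position']),round(d['conf'],2),ray(c,d['position'],z).round(3)) for d in viewer.spot_in(k,c)[:2]])
    save(c,n)
E
```

```text
0.0 [0.14737834 0.55489017 0.19028714] [-1.79867697e+02 -1.95990182e-02  1.65114926e+02] [-0.162049    0.46353856  0.03424655] 0.0187
scene brass_knob [(array([257., 197.]), 0.77, array([0.606, 0.022, 0.263])), (array([262., 174.]), 0.63, array([ 0.53 , -0.088,  0.263]))]
scene black_knob [(array([262., 193.]), 0.76, array([0.584, 0.012, 0.263]))]
scene button_top []
scene hub [(array([243., 236.]), 0.66, array([0.723, 0.154, 0.25 ]))]
scene guard_edge [(array([246., 239.]), 0.87, array([0.739, 0.204, 0.277]))]
scene press []
top brass_knob [(array([306., 182.]), 0.93, array([ 0.561, -0.043,  0.263]))]
top black_knob [(array([303., 178.]), 0.58, array([ 0.573, -0.037,  0.263]))]
top button_top []
top hub [(array([304., 168.]), 0.61, array([ 0.602, -0.041,  0.25 ]))]
top guard_edge [(array([301., 170.]), 0.55, array([ 0.589, -0.031,  0.277])), (array([422., 248.]), 0.33, array([ 0.399, -0.327,  0.277]))]
top press [(array([304., 166.]), 0.68, array([ 0.645, -0.052,  0.1  ]))]
```

View pics/scene.png

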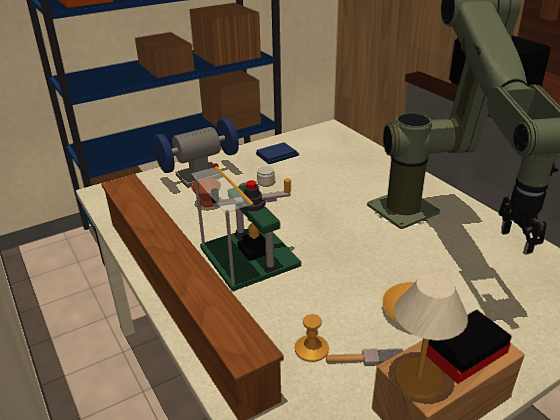

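View pics/top.png

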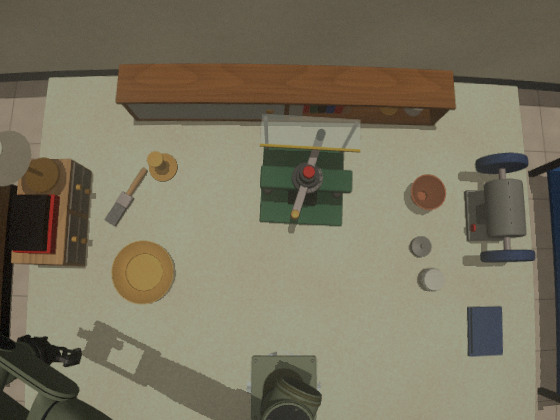

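The top picture shows the red button at about (309,171), the brass knob at (295,214), the black knob near (321,134) and the yellow guard edge from (262,147) to (360,151). In the scene picture the button is at (251,185) and the brass knob at (288,180).

```bash
python3 - <<'E'
from h import *
c=cam('top');im=c['image'].astype(int);R,G,B=im[...,0],im[...,1],im[...,2]
def cen(m,box):
    k=np.zeros(m.shape,bool);x0,x1,y0,y1=box;k[y0:y1,x0:x1]=1
    ys,xs=np.nonzero(m&k);return np.c_[xs,ys]
b=cen((R>120)&(G<70)&(B<70),(290,330,155,190));print('btn',len(b),b.mean(0),ray(c,b.mean(0),.268))
y=cen((R>150)&(G>110)&(B<90),(255,370,140,158));
vx,vy,x0,y0=cv2.fitLine(y.astype(np.float32),2,0,.01,.01).ravel();print('edge',len(y),y.min(0),y.max(0))
xa,xb=y[:,0].min(),y[:,0].max()
f=lambda x:ray(c,(x,y0+(x-x0)*vy/vx),.277)
A,Bp=f(xa),f(xb);print(A,Bp,(A+Bp)/2); d=A-Bp;print('press yaw (y axis-90)',np.degrees(np.arctan2(d[1],d[0]))-90,np.linalg.norm(d))
k=cen((R>150)&(G>90)&(B<100)&(R-B>80),(280,310,190,225));print('knob',len(k),k.min(0),k.max(0))
print(ray(c,(295.5,k[:,1].max()-3),.263),ray(c,k.mean(0),.25))
cr=cv2.resize(c['image'][110:240,250:370],None,fx=5,fy=4.5,interpolation=cv2.INTER_CUBIC);cv2.imwrite('pics/crop.png',cr[:,:,::-1])
s=cam('scene');
for nm,p,z in(('btn',(251.5,183.5),.27),('knob',(288,179),.263)): print('scene',nm,ray(s,p,z))
E
```

```text
btn 99 [308.63636364 171.05050505] [ 0.58925254 -0.05093271  0.268     ]
edge 124 [260 144] [359 150]
[0.65549025 0.07052086 0.277     ] [ 0.64397222 -0.17681057  0.277     ] [ 0.64973124 -0.05314485  0.277     ]
press yaw (y axis-90) -2.6662920423441676 0.24759947595953993
knob 21 [292 211] [298 216]
[ 0.48441298 -0.0187413   0.263     ] [ 0.48676913 -0.01803745  0.25      ]
scene btn [ 0.58913668 -0.04302968  0.27      ]
scene knob [ 0.47833866 -0.0175115   0.263     ]
```

View pics/crop.png

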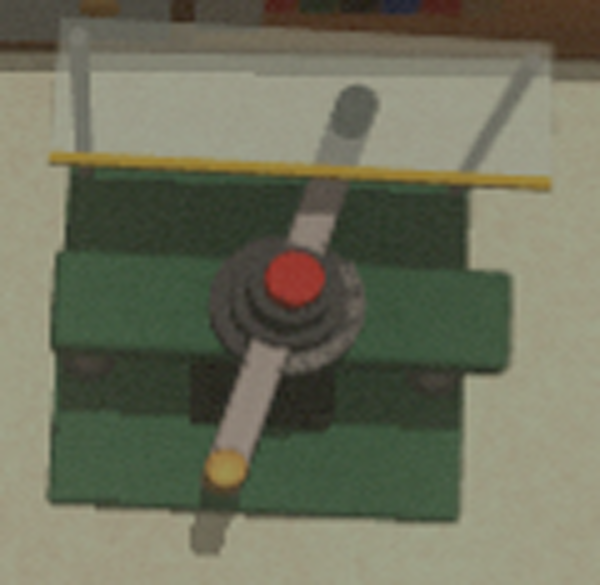

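{"name": "drive_tool", "arguments": {"steps": [[-0.5,-0.5,-0.5,0,0,-0.1],[-1,-1,-1,0,0,-0.205],[-1,-1,-1,0,0,-0.205],[-1,-1,-1,0,0,-0.205]], "hand": 1, "newtons": 60}}

```text
time_s: 1.2
tool_pos: [0.2206, 0.4323, 0.2949]
eef_rot: [179.8, 0.2, 177.3]
ft_force: [-0.4, 0.5, 1.1]
grip_width: 1.0
grasp_force: 0.0
```

{"name": "drive_tool", "arguments": {"steps": [[-1,-1,-0.7,0,0,0],[-1,-1,-0.7,0,0,0],[-1,-1,-0.7,0,0,0],[-1,-1,-0.7,0,0,0]]}}

```text
time_s: 1.6
tool_pos: [0.3178, 0.3268, 0.365]
eef_rot: [179.8, 0.4, 177.1]
ft_force: [-1.0, 0.1, 1.0]
grip_width: 1.003
grasp_force: 0.0
```

{"name": "drive_tool", "arguments": {"steps": [[-1,-1,0,0,0,0],[-1,-1,0,0,0,0],[-1,-1,0,0,0,0],[-1,-1,0,0,0,0]]}}

```text
time_s: 2.0
tool_pos: [0.4117, 0.2216, 0.3605]
eef_rot: [-179.9, -0.0, 177.0]
ft_force: [-0.4, 0.3, -0.5]
grip_width: 0.999
grasp_force: 0.0
```

{"name": "drive_tool", "arguments": {"steps": [[-0.4,-1,0,0,0,0],[-0.4,-1,0,0,0,0],[-0.4,-1,0,0,0,0]]}}

```text
time_s: 2.3
tool_pos: [0.4455, 0.1202, 0.3608]
eef_rot: [-179.9, -0.0, 177.2]
ft_force: [0.2, 1.3, -0.1]
grip_width: 0.999
grasp_force: 0.0
```

{"name": "drive_tool", "arguments": {"steps": [[-0.2,-1,0,0,0,0],[-0.2,-1,0,0,0,0],[-0.2,-1,0,0,0,0],[-0.2,-1,0,0,0,0]]}}

```text
time_s: 2.7
tool_pos: [0.4601, 0.0225, 0.3611]
eef_rot: [179.9, -0.1, 177.3]
ft_force: [-0.3, 0.7, 0.3]
grip_width: 0.999
grasp_force: 0.0
```

```bash
python3 - <<'E'
from h import *
c=cam('wrist');save(c,'w1');s=monitor.observe();print(s['time_s'],s['tool_pos'],s['eef_rot'],np.array(c['tool_from_camera']).round(3))
for k,z in dict(brass_knob=.263,button_top=.27,black_knob=.263).items():
    print(k,[(np.round(d['position']),round(d['conf'],2),ray(c,d['position'],z).round(4)) for d in viewer.spot_in(k,c)[:2]])
im=c['image'].astype(int);m=((im[...,0]>120)&(im[...,1]<70)&(im[...,2]<70)).astype(np.uint8)
n,_,st,ce=cv2.connectedComponentsWithStats(m)
for i in range(1,n):
    if st[i,4]>50: print('red',st[i],ce[i],ray(c,ce[i],.27))
E
```

```text
2.75 [0.46007893 0.02336735 0.36125302] [ 1.79921440e+02 -3.82248046e-02  1.77442452e+02] [[-0.    -0.963 -0.271  0.068]
 [ 1.    -0.    -0.001  0.001]
 [ 0.001 -0.271  0.963 -0.182]
 [ 0.     0.     0.     1.   ]]
brass_knob [(array([214., 301.]), 0.63, array([ 0.554 , -0.0363,  0.263 ])), (array([239., 259.]), 0.57, array([ 0.5138, -0.011 ,  0.263 ]))]
button_top []
black_knob [(array([215., 304.]), 0.58, array([ 0.5569, -0.036 ,  0.263 ]))]
red [  0 266  11  19  83] [  4.20481928 275.01204819] [ 0.51759951 -0.21797972  0.27      ]
red [185 324  33  29 698] [200.84527221 337.52722063] [ 0.58640371 -0.05041329  0.27      ]
```

View pics/w1.png

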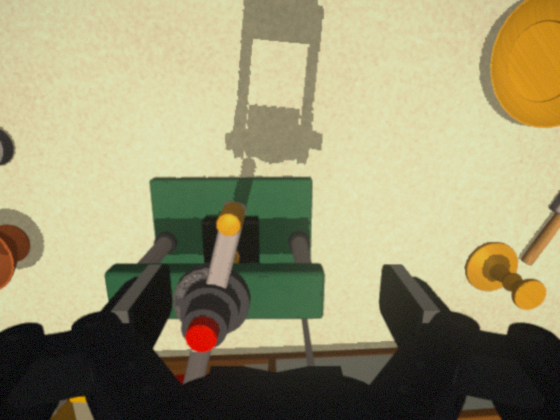

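The wrist picture shows the brass knob's top at (228,225) and the red button at (201,337). The guard edge is hidden behind the gripper.

```bash
python3 - <<'E'
from h import *
c=cam('wrist');k=ray(c,(228.3,225),.263);print(k)
im=c['image'].astype(int);print(im[210:250:3,228])
th=np.radians(165-2.6);print('axis from knob',k[:2]-.11*np.array([np.cos(th),np.sin(th)]))
E
```

```text
[ 0.48311958 -0.01604941  0.263     ]
[[108  77  31]
 [158 117  34]
 [225 190  48]
 [226 197  53]
 [225 185  48]
 [226 171  40]
 [225 161  37]
 [225 159  40]
 [219 156  48]
 [191 169 150]
 [193 171 155]
 [189 170 153]
 [188 167 149]
 [193 168 154]]
axis from knob [ 0.58797055 -0.0493101 ]
```

{"name": "drive_tool", "arguments": {"steps": [[-0.25,-0.38,0.2,0,0,0],[-0.25,-0.38,0.5,0,0,0],[-0.25,-0.38,0.7,0,0,0],[-0.25,-0.38,0.7,0,0,0]]}}

```text
time_s: 3.35
tool_pos: [0.4814, -0.0156, 0.2878]
eef_rot: [179.9, -0.4, 177.5]
ft_force: [-1.2, 0.6, 1.0]
grip_width: 1.0
grasp_force: 0.0
```

{"name": "drive_tool", "arguments": {"steps": [[0,0,0.3,0,0,0],[0,0,0.58,0,0,0],[0,0,0.58,0,0,0]]}}

```text
time_s: 3.65
tool_pos: [0.4813, -0.0156, 0.2308]
eef_rot: [179.9, -0.4, 177.5]
ft_force: [0.6, -0.1, -0.5]
grip_width: 1.004
grasp_force: 0.0
```

{"name": "drive_tool", "arguments": {"steps": [[0,0,0,0,0,0],[0,0,0,0,0,0],[0,0,0,0,0,0],[0,0,0,0,0,0],[0,0,0,0,0,0],[0,0,0,0,0,0],[0,0,0,0,0,0],[0,0,0,0,0,0]], "hand": -1, "newtons": 50}}

```text
time_s: 4.45
tool_pos: [0.4836, -0.017, 0.2334]
eef_rot: [180.0, -0.0, 177.4]
ft_force: [-0.2, -1.1, 0.6]
grip_width: -0.002
grasp_force: 0.0
```

```bash
python3 - <<'E'
from h import *
s=monitor.observe();print(s['time_s'],s['tool_pos'],s['eef_rot'],s['ft_force'],s['grip_width'],s['grasp_force'])
# path tool coords relative to given lever start, for knob offset 165deg (brass) or 345 (black), press yaw -2.6, tool yaw 177.4
def tab(off,l0,ls):
    a=lambda l:np.radians(off-2.6)+l
    p=lambda l:.11*np.array([np.cos(a(l)),np.sin(a(l))])
    y=np.radians(177.4);X=np.array([np.cos(y),np.sin(y)]);Y=np.array([np.sin(y),-np.cos(y)])
    for l in ls: d=p(l)-p(l0);print(round(l,2),(d@X*10).round(3),(d@Y*10).round(3))
for l0 in(0,.6,1.2): tab(165,l0,np.arange(l0+.1,l0+.75,.1));print()
E
```

```text
4.45 [ 0.48356785 -0.01704818  0.23340269] [ 1.79997701e+02 -1.22640609e-02  1.77409577e+02] [-0.18893426 -1.11395213  0.62509958] -0.0021560838214006424 0.0
0.1 0.023 -0.107
0.2 0.035 -0.217
0.3 0.037 -0.327
0.4 0.027 -0.436
0.5 0.006 -0.544
0.6 -0.025 -0.65
0.7 -0.066 -0.751

0.7 -0.042 -0.102
0.8 -0.093 -0.199
0.9 -0.154 -0.29
1.0 -0.224 -0.375
1.1 -0.302 -0.453
1.2 -0.387 -0.522
1.3 -0.479 -0.583

1.3 -0.092 -0.06
1.4 -0.189 -0.112
1.5 -0.291 -0.153
1.6 -0.397 -0.183
1.7 -0.505 -0.203
1.8 -0.615 -0.212
1.9 -0.724 -0.21
```

The gripper shut fully without holding anything, so I'll look before going on.

```bash
python3 - <<'E'
from h import *
a=cam('wrist')['image'];c=cam('scene');b=cv2.resize(c['image'][130:290,190:330],None,fx=2.6,fy=2.6,interpolation=cv2.INTER_CUBIC)
o=np.zeros((420,560+b.shape[1],3),np.uint8);o[:,:560]=a;o[:416,560:]=b[:416]
o=cv2.resize(o,(800,int(420*800/o.shape[1])));cv2.imwrite('pics/two.png',o[:,:,::-1])
E
```

```text
(no output)
```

View pics/two.png

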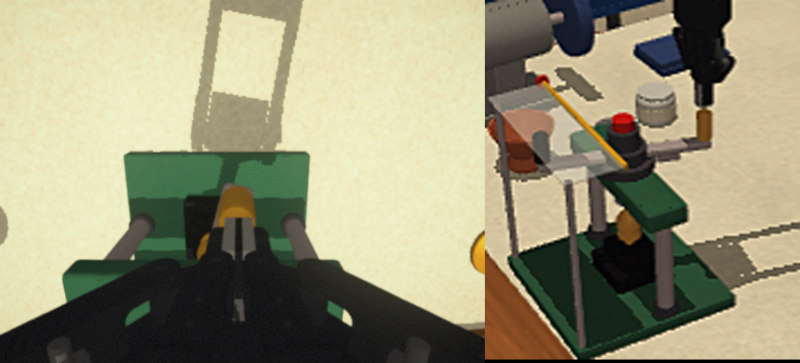

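```bash
python3 - <<'E'
from h import *
s=monitor.observe()
w=cam('wrist');c=cam('scene');t=cam('top')
def pj(c,P): return cv2.projectPoints(np.array([P],float),cv2.Rodrigues(np.array(c['R']))[0],np.array(c['t']),c['K'],np.array(c['D'],float))[0].ravel().round(1)
for nm,P in dict(tcp=s['tool_pos'],knobtop=(.4835,-.0165,.263),knobbot=(.4835,-.0165,.221),btn=(.5885,-.0497,.27)).items(): print(nm,pj(w,P),pj(c,P),pj(t,P))
a=w['image'][190:310,210:340];b=c['image'][140:230,230:320];d=t['image'][120:240,250:370]
f=lambda i:cv2.resize(i,(266,int(266*i.shape[0]/i.shape[1])),interpolation=cv2.INTER_CUBIC)
o=np.zeros((270,800,3),np.uint8)
for k,i in enumerate((a,b,d)): g=f(i);o[:g.shape[0],k*266:(k+1)*266]=g
cv2.imwrite('pics/three.png',o[:,:,::-1])
E
```

```text
tcp [274.4 238.8] [286.7 188. ] [294.2 215. ]
knobtop [275.3 260.7] [286.7 179.6] [294.6 213.4]
knobbot [275.4 231.1] [286.9 191.6] [293.8 215.7]
btn [223.2 445.1] [250.6 182.5] [308.2 171.1]
```

View pics/three.png

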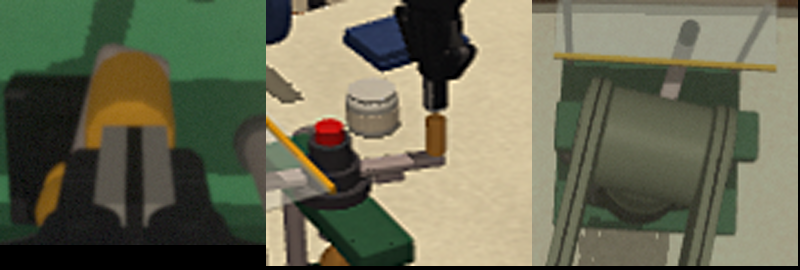

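The close crops show the shut fingertips sitting just above the knob, not around it. In practice the tips sit higher than the reported TCP suggests. I'll open, go lower where the fingers straddle the bar with room to spare, and close again.

{"name": "drive_tool", "arguments": {"steps": [[0,0,0,0,0,0],[0,0,0,0,0,0],[0,0,0,0,0,0],[0,0,0,0,0,0],[0,0,0,0,0,0],[0,0,0,0,0,0],[0,0,0.1,0,0,0],[0,0,0.2,0,0,0],[0,0,0.3,0,0,0],[0,0,0.33,0,0,0],[0,0,0.33,0,0,0]], "hand": 1}}

```text
time_s: 5.8
tool_pos: [0.4828, -0.0169, 0.1992]
eef_rot: [180.0, -0.1, 177.4]
ft_force: [-0.6, 0.4, 0.0]
grip_width: 1.0
grasp_force: 0.0
```

{"name": "drive_tool", "arguments": {"steps": [[0,0,0,0,0,0],[0,0,0,0,0,0],[0,0,0,0,0,0],[0,0,0,0,0,0],[0,0,0,0,0,0],[0,0,0,0,0,0],[0,0,0,0,0,0],[0,0,0,0,0,0]], "hand": -1}}

```text
time_s: 6.6
tool_pos: [0.4839, -0.0179, 0.2011]
eef_rot: [-179.9, 0.0, 177.4]
ft_force: [-2.2, -4.6, 4.3]
grip_width: 0.238
grasp_force: 49.2
```

```bash
python3 - <<'E'
from h import *
w=cam('wrist');c=cam('scene')
o=np.zeros((300,800,3),np.uint8)
for k,i in enumerate((w['image'][180:330,200:360],c['image'][140:230,230:326])):
    o[:,k*400:k*400+400]=cv2.resize(i,(400,300),interpolation=cv2.INTER_CUBIC)
cv2.imwrite('pics/g2.png',o[:,:,::-1])
E
```

```text
(no output)
```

View pics/g2.png

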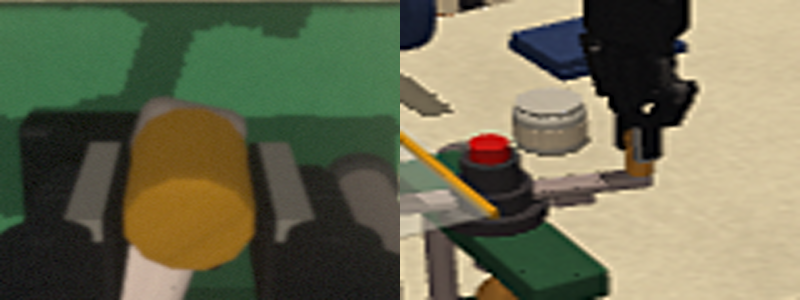

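The knob is held now: opening 0.24 (about 20 mm) and 49 N. The fingers sit around it just above the bar. Next comes the swing along the arc.

{"name": "drive_tool", "arguments": {"steps": [[0.013,-0.053,0,0,0,0],[0.023,-0.107,0,0,0,0],[0.03,-0.162,0,0,0,0],[0.035,-0.217,0,0,0,0],[0.037,-0.272,0,0,0,0],[0.037,-0.327,0,0,0,0],[0.033,-0.382,0,0,0,0],[0.027,-0.436,0,0,0,0],[0.018,-0.49,0,0,0,0],[0.006,-0.544,0,0,0,0],[-0.009,-0.597,0,0,0,0],[-0.025,-0.65,0,0,0,0]]}}

```text
time_s: 7.9
tool_pos: [0.4796, -0.0805, 0.2006]
eef_rot: [179.8, -0.5, 177.5]
ft_force: [-12.0, 3.6, 12.1]
grip_width: 0.238
grasp_force: 50.9
```

{"name": "drive_tool", "arguments": {"steps": [[-0.02,-0.052,0,0,0,0],[-0.042,-0.102,0,0,0,0],[-0.066,-0.151,0,0,0,0],[-0.093,-0.199,0,0,0,0],[-0.122,-0.245,0,0,0,0],[-0.154,-0.29,0,0,0,0],[-0.188,-0.333,0,0,0,0],[-0.224,-0.375,0,0,0,0],[-0.262,-0.415,0,0,0,0],[-0.302,-0.453,0,0,0,0],[-0.344,-0.488,0,0,0,0],[-0.387,-0.522,0,0,0,0]]}}

```text
time_s: 9.1
tool_pos: [0.5185, -0.1337, 0.2005]
eef_rot: [179.7, -0.2, 177.5]
ft_force: [-5.6, 6.1, 8.6]
grip_width: 0.24
grasp_force: 50.7
```

{"name": "drive_tool", "arguments": {"steps": [[-0.045,-0.032,0,0,0,0],[-0.092,-0.06,0,0,0,0],[-0.14,-0.088,0,0,0,0],[-0.189,-0.112,0,0,0,0],[-0.24,-0.134,0,0,0,0],[-0.291,-0.153,0,0,0,0],[-0.344,-0.17,0,0,0,0],[-0.397,-0.183,0,0,0,0],[-0.505,-0.203,0,0,0,0],[-0.615,-0.212,0,0,0,0],[-0.724,-0.21,0,0,0,0],[-0.724,-0.21,0,0,0,0]]}}

```text
time_s: 10.3
tool_pos: [0.5903, -0.1615, 0.2005]
eef_rot: [-179.9, -0.1, 177.4]
ft_force: [-5.3, -5.2, 4.9]
grip_width: 0.23
grasp_force: 49.3
```

{"name": "drive_tool", "arguments": {"steps": [[0,0,0,0,0,0],[0,0,0,0,0,0]]}}

```text
time_s: 10.5
tool_pos: [0.59, -0.1614, 0.2005]
eef_rot: [-179.9, -0.1, 177.4]
ft_force: [-4.5, -4.4, 4.1]
grip_width: 0.23
grasp_force: 49.1
```

{"name": "drive_tool", "arguments": {"steps": [[0,0,0,0,0,0],[0,0,0,0,0,0],[0,0,0,0,0,0],[0,0,0,0,0,0],[0,0,0,0,0,0],[0,0,0,0,0,0],[0,0,0,0,0,0],[0,0,0,0,0,0],[0,0,0,0,0,0],[0,0,0,0,0,0],[0,0,0,0,0,0],[0,0,0,0,0,0]], "hand": 1}}

```text
time_s: 11.7
tool_pos: [0.5909, -0.1602, 0.2005]
eef_rot: [180.0, -0.0, 177.4]
ft_force: [-0.3, -0.2, 0.8]
grip_width: 1.001
grasp_force: 0.0
```

{"name": "drive_tool", "arguments": {"steps": [[0,0,-0.4,0,0,0],[0,0,-0.8,0,0,0],[0,0,-1,0,0,0],[0,0,-1,0,0,0]]}}

```text
time_s: 12.1
tool_pos: [0.5932, -0.1612, 0.3057]
eef_rot: [-179.8, 0.5, 177.4]
ft_force: [0.4, 0.7, -0.7]
grip_width: 0.996
grasp_force: 0.0
```

{"name": "drive_tool", "arguments": {"steps": [[0.4,0,-0.4,0,0,0],[0.8,0.4,-0.4,0,0,0],[1,0.8,-0.4,0,0,0],[1,1,-0.4,0,0,0],[1,1,-0.4,0,0,0]]}}

```text
time_s: 12.6
tool_pos: [0.4942, -0.0531, 0.3395]
eef_rot: [179.9, -0.1, 177.6]
ft_force: [0.3, -0.3, -0.3]
grip_width: 1.001
grasp_force: 0.0
```

```bash
python3 - <<'E'
from h import *
s=monitor.observe();w=cam('wrist');c=cam('scene');print(s['time_s'],s['tool_pos'])
o=np.zeros((420,800,3),np.uint8);o[:,:560]=w['image'];o[:225,560:]=cv2.resize(c['image'][140:230,230:326],(240,225),interpolation=cv2.INTER_CUBIC)
cv2.imwrite('pics/g3.png',o[:,:,::-1])
def pj(c,P): return cv2.projectPoints(np.array([P],float),cv2.Rodrigues(np.array(c['R']))[0],np.array(c['t']),c['K'],np.array(c['D'],float))[0].ravel().round(0)
A=np.array([.5885,-.0497])
for l in(1.4,1.7,2.0):
    a=np.radians(-2.6)+6.022+l;P=np.r_[A+.11*np.array([np.cos(a),np.sin(a)]),.263];Q=np.r_[2*A-P[:2],.263];print(l,P,'black',pj(w,P),pj(c,P),'brass',pj(w,Q),pj(c,Q))
E
```

```text
12.6 [ 0.49417819 -0.05308581  0.33952747]
1.4 [0.63903797 0.04800319 0.263     ] black [396. 358.] [252. 204.] brass [159. 261.] [250. 167.]
1.7 [0.6079075  0.05857442 0.263     ] black [411. 327.] [263. 203.] brass [152. 296.] [239. 168.]
2.0 [0.57504341 0.05947381 0.263     ] black [415. 292.] [274. 199.] brass [156. 330.] [230. 171.]
```

View pics/g3.png

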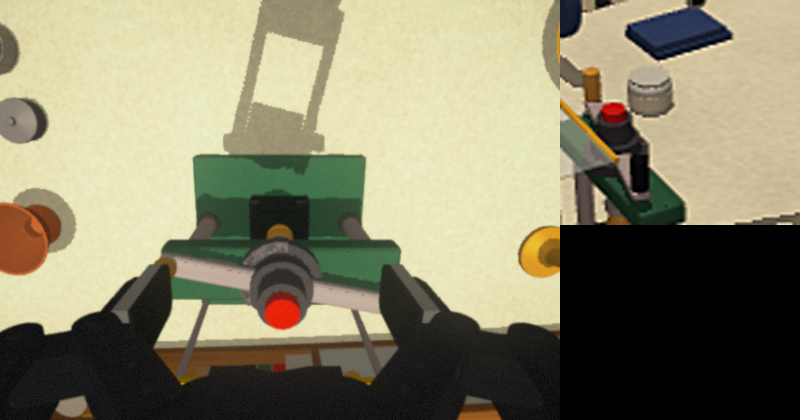

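The picture shows the lever held near 1.7: in the scene view the black knob is at about (262,202) and the brass one at (243,168), which matches. Next I'll go to the black knob.

{"name": "drive_tool", "arguments": {"steps": [[-0.3,0.5,0,0,0,0],[-0.6,0.9,0,0,0,0],[-0.9,1,0,0,0,0],[-0.9,1,0,0,0,0]]}}

```text
time_s: 13.1
tool_pos: [0.5927, 0.0407, 0.3364]
eef_rot: [180.0, -0.2, 177.5]
ft_force: [-0.1, -0.3, -1.0]
grip_width: 1.001
grasp_force: 0.0
```

{"name": "drive_tool", "arguments": {"steps": [[-0.19,0.165,0,0,0,0],[-0.19,0.165,0.2,0,0,0],[-0.19,0.165,0.4,0,0,0],[-0.19,0.165,0.6,0,0,0],[-0.19,0.165,0.6,0,0,0]]}}

```text
time_s: 13.6
tool_pos: [0.6073, 0.054, 0.2756]
eef_rot: [-180.0, -0.5, 177.3]
ft_force: [-0.2, -0.5, -0.9]
grip_width: 0.999
grasp_force: 0.0
```

{"name": "drive_tool", "arguments": {"steps": [[0,0.03,0.25,0,0,0],[0,0.03,0.5,0,0,0],[0,0.03,0.76,0,0,0],[0,0.03,0.76,0,0,0],[0,0.03,0.76,0,0,0]]}}

```text
time_s: 14.1
tool_pos: [0.61, 0.0578, 0.2051]
eef_rot: [-180.0, -0.0, 177.4]
ft_force: [0.1, -0.2, 0.6]
grip_width: 0.998
grasp_force: 0.0
```

{"name": "drive_tool", "arguments": {"steps": [[0,0,0,0,0,0],[0,0,0,0,0,0],[0,0,0,0,0,0],[0,0,0,0,0,0],[0,0,0,0,0,0],[0,0,0,0,0,0],[0,0,0,0,0,0],[0,0,0,0,0,0]], "hand": -1}}

```text
time_s: 14.9
tool_pos: [0.6101, 0.0555, 0.2059]
eef_rot: [-179.7, 0.1, 177.3]
ft_force: [-0.9, -6.5, 4.1]
grip_width: 0.232
grasp_force: 49.1
```

```bash
python3 - <<'E'
from h import *
s=monitor.observe();print(s['tool_pos'])
A=np.array([.5885,-.0497]);d=np.array(s['tool_pos'][:2])-A;a0=np.arctan2(d[1],d[0]);rr=np.hypot(*d);print('lever',(a0+np.radians(2.6)-6.022)%(2*np.pi),rr)
y=np.radians(s['eef_rot'][2]);X=np.array([np.cos(y),np.sin(y)]);Y=np.array([np.sin(y),-np.cos(y)])
for q in np.arange(.05,1.06,.05):
    e=rr*np.array([np.cos(a0+q),np.sin(a0+q)])-d;print(round(q,2),(e@X*10).round(3),(e@Y*10).round(3))
E
```

```text
[0.61007418 0.05549452 0.20588193]
lever 1.6750767480558562 0.10738404380671115
0.05 0.053 0.007
0.1 0.107 0.011
0.15 0.16 0.013
0.2 0.214 0.012
0.25 0.268 0.008
0.3 0.321 0.002
0.35 0.374 -0.007
0.4 0.426 -0.019
0.45 0.478 -0.033
0.5 0.529 -0.05
0.55 0.579 -0.069
0.6 0.628 -0.091
0.65 0.676 -0.115
0.7 0.723 -0.142
0.75 0.768 -0.171
0.8 0.812 -0.202
0.85 0.854 -0.236
0.9 0.894 -0.271
0.95 0.933 -0.308
1.0 0.969 -0.347
1.05 1.004 -0.388
```

{"name": "drive_tool", "arguments": {"steps": [[0.053,0.007,0,0,0,0],[0.107,0.011,0,0,0,0],[0.16,0.013,0,0,0,0],[0.214,0.012,0,0,0,0],[0.321,0.002,0,0,0,0],[0.426,-0.019,0,0,0,0],[0.529,-0.05,0,0,0,0],[0.628,-0.091,0,0,0,0],[0.723,-0.142,0,0,0,0],[0.812,-0.202,0,0,0,0],[0.894,-0.271,0,0,0,0],[0.965,-0.345,0,0,0,0]]}}

```text
time_s: 16.1
tool_pos: [0.5087, 0.0383, 0.2056]
eef_rot: [178.9, -0.3, 177.6]
ft_force: [-11.5, 24.1, 11.7]
grip_width: 0.212
grasp_force: 48.4
```

{"name": "drive_tool", "arguments": {"steps": [[0,0,0,0,0,0],[0,0,0,0,0,0],[0,0,0,0,0,0]]}}

```text
time_s: 16.4
tool_pos: [0.507, 0.0371, 0.2056]
eef_rot: [179.1, -0.6, 177.6]
ft_force: [-14.5, 18.7, 12.5]
grip_width: 0.211
grasp_force: 48.9
```

The pads lag the knob: from the geometry it sits at about 2.5 and near the pad edge. I'll let it fall back to 2.3, then regrip with the pads closing along the arc so that they push positively.

{"name": "drive_tool", "arguments": {"steps": [[0,0,0,0,0,0],[0,0,0,0,0,0],[0,0,0,0,0,0],[0,0,0,0,0,0],[0,0,0,0,0,0],[0,0,0,0,0,0],[0,0,0,0,0,0],[0,0,-0.4,0,0,0],[0,0,-0.8,0,0,0],[0,0,-0.8,0,0,0]], "hand": 1}}

```text
time_s: 17.4
tool_pos: [0.5158, 0.028, 0.2915]
eef_rot: [-179.9, 0.7, 177.4]
ft_force: [0.4, 0.2, 0.7]
grip_width: 0.998
grasp_force: 0.0
```

{"name": "drive_tool", "arguments": {"steps": [[0,0,0,0,0,0.14],[0,0,0,0,0,0.28],[0,0,0,0,0,0.42],[0,0,0,0,0,0.56],[0,0,0,0,0,0.7],[0,0,0,0,0,0.86],[0,0,0,0,0,0.86],[0,0,0,0,0,0.86]]}}

```text
time_s: 18.2
tool_pos: [0.5116, 0.0285, 0.2841]
eef_rot: [-180.0, -0.0, 126.0]
ft_force: [-0.2, -0.7, -1.0]
grip_width: 1.0
grasp_force: 0.0
```

```bash
python3 - <<'E'
from h import *
s=monitor.observe();w=cam('wrist');c=cam('scene');print(s['time_s'],s['tool_pos'],s['eef_rot'])
o=np.zeros((420,800,3),np.uint8);o[:,:560]=w['image'];o[:225,560:]=cv2.resize(c['image'][140:230,230:326],(240,225),interpolation=cv2.INTER_CUBIC)
cv2.imwrite('pics/g4.png',o[:,:,::-1])
def pj(c,P): return cv2.projectPoints(np.array([P],float),cv2.Rodrigues(np.array(c['R']))[0],np.array(c['t']),c['K'],np.array(c['D'],float))[0].ravel().round(0)
A=np.array([.5886,-.0515])
for l in(2.0,2.3,2.6):
    a=np.radians(-2.6)+6.022+l;P=np.r_[A+.11*np.array([np.cos(a),np.sin(a)]),.263];print(l,P,'black',pj(w,P),pj(c,P))
E
```

```text
18.2 [0.51164166 0.02847915 0.2840687 ] [-1.79973351e+02 -2.34515570e-02  1.25951516e+02]
2.0 [0.57514341 0.05767381 0.263     ] black [385. 248.] [273. 199.]
2.3 [0.54348137 0.04882103 0.263     ] black [336. 231.] [281. 195.]
2.6 [0.51584963 0.03100687 0.263     ] black [283. 228.] [286. 189.]
```

View pics/g4.png

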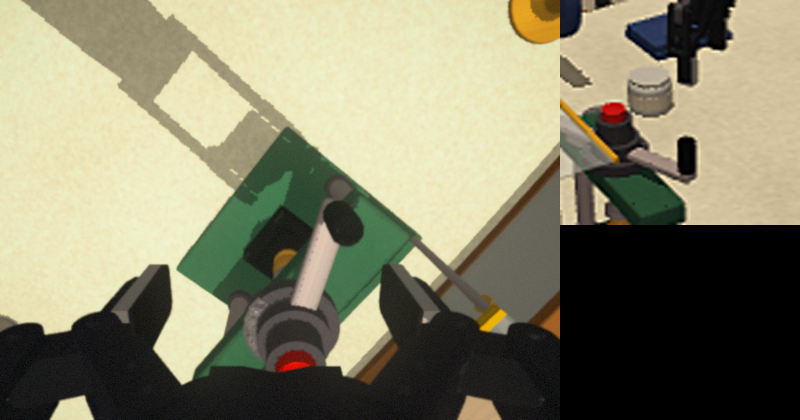

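The black knob is in the 2.3 notch, at (343,228) in the wrist picture where (336,231) was predicted.

{"name": "drive_tool", "arguments": {"steps": [[-0.02,0.39,0,0,0,0],[-0.02,0.39,0,0,0,0],[-0.02,0.39,0.2,0,0,0],[-0.02,0.39,0.4,0,0,0],[-0.02,0.39,0.6,0,0,0],[-0.02,0.39,0.82,0,0,0],[-0.02,0.39,0.82,0,0,0],[-0.02,0.39,0.82,0,0,0]]}}

```text
time_s: 19.1
tool_pos: [0.5444, 0.0496, 0.2026]
eef_rot: [-180.0, -0.0, 125.9]
ft_force: [0.4, 0.7, 0.0]
grip_width: 1.003
grasp_force: 0.0
```

{"name": "drive_tool", "arguments": {"steps": [[0,0,0,0,0,0],[0,0,0,0,0,0],[0,0,0,0,0,0],[0,0,0,0,0,0],[0,0,0,0,0,0],[0,0,0,0,0,0],[0,0,0,0,0,0],[0,0,0,0,0,0]], "hand": -1, "newtons": 80}}

```text
time_s: 19.9
tool_pos: [0.5459, 0.0509, 0.2038]
eef_rot: [179.8, 0.0, 125.9]
ft_force: [2.4, 5.2, 4.6]
grip_width: 0.225
grasp_force: 78.5
```

```bash
python3 - <<'E'
from h import *
s=monitor.observe();print(s['tool_pos'])
A=np.array([.5886,-.0515]);d=np.array(s['tool_pos'][:2])-A;a0=np.arctan2(d[1],d[0]);rr=np.hypot(*d);print('lever',(a0+np.radians(2.6)-6.022)%(2*np.pi),rr)
y=np.radians(s['eef_rot'][2]);X=np.array([np.cos(y),np.sin(y)]);Y=np.array([np.sin(y),-np.cos(y)])
for q in np.arange(.05,.5,.05):
    e=rr*np.array([np.cos(a0+q),np.sin(a0+q)])-d;print(round(q,2),(e@X*10).round(3),(e@Y*10).round(3))
E
```

```text
[0.54586328 0.05092991 0.20384854]
lever 2.2726302616568086 0.11098789461130916
0.05 0.011 -0.054
0.1 0.02 -0.109
0.15 0.026 -0.164
0.2 0.029 -0.22
0.25 0.029 -0.275
0.3 0.027 -0.331
0.35 0.021 -0.386
0.4 0.013 -0.441
0.45 0.003 -0.495
```

{"name": "drive_tool", "arguments": {"steps": [[0.011,-0.054,0,0,0,0],[0.02,-0.109,0,0,0,0],[0.026,-0.164,0,0,0,0],[0.029,-0.22,0,0,0,0],[0.029,-0.275,0,0,0,0],[0.027,-0.331,0,0,0,0],[0.021,-0.386,0,0,0,0],[0.013,-0.441,0,0,0,0],[0.008,-0.465,0,0,0,0],[0.008,-0.475,0,0,0,0],[0.008,-0.475,0,0,0,0],[0.008,-0.475,0,0,0,0]]}}

```text
time_s: 21.1
tool_pos: [0.505, 0.0285, 0.2038]
eef_rot: [179.7, -0.5, 126.1]
ft_force: [-2.9, 15.9, 8.2]
grip_width: 0.226
grasp_force: 79.6
```

{"name": "drive_tool", "arguments": {"steps": [[0,0,0,0,0,0],[0,0,0,0,0,0],[0,0,0,0,0,0],[0,0,0,0,0,0],[0,0,0,0,0,0],[0,0,0,0,0,0],[0,0,0,0,0,0],[0,0,0,0,0,0],[0,0,0,0,0,0],[0,0,0,0,0,0],[0,0,0,0,0,0],[0,0,0,0,0,0]], "hand": 1}}

```text
time_s: 22.3
tool_pos: [0.5056, 0.0226, 0.2025]
eef_rot: [180.0, 0.0, 125.8]
ft_force: [-0.5, -1.1, -0.6]
grip_width: 1.001
grasp_force: 0.0
```

{"name": "drive_tool", "arguments": {"steps": [[0,0,-0.4,0,0,0],[0,0,-0.8,0,0,0],[0,0,-0.9,0,0,0],[0,0,-0.9,0,0,0],[0,0,-0.9,0,0,0]]}}

```text
time_s: 22.8
tool_pos: [0.505, 0.0227, 0.2913]
eef_rot: [-179.9, -0.1, 125.8]
ft_force: [-0.3, 0.4, -0.3]
grip_width: 0.998
grasp_force: 0.0
```

```bash
python3 - <<'E'
from h import *
s=monitor.observe();w=cam('wrist');c=cam('scene');print(s['time_s'],s['tool_pos'],s['eef_rot'])
o=np.zeros((420,800,3),np.uint8);o[:,:560]=w['image'];o[:225,560:]=cv2.resize(c['image'][140:230,230:326],(240,225),interpolation=cv2.INTER_CUBIC)
cv2.imwrite('pics/g5.png',o[:,:,::-1])
def pj(c,P): return cv2.projectPoints(np.array([P],float),cv2.Rodrigues(np.array(c['R']))[0],np.array(c['t']),c['K'],np.array(c['D'],float))[0].ravel().round(0)
A=np.array([.5886,-.0515])
for l in(2.3,2.6):
    a=np.radians(-2.6)+6.022+l;P=np.r_[A+.11*np.array([np.cos(a),np.sin(a)]),.263];print(l,P,'black',pj(w,P),pj(c,P))
E
```

```text
22.8 [0.50498053 0.02267238 0.29126142] [-1.79923950e+02 -7.07934704e-02  1.25814395e+02]
2.3 [0.54348137 0.04882103 0.263     ] black [348. 226.] [281. 195.]
2.6 [0.51584963 0.03100687 0.263     ] black [297. 223.] [286. 189.]
```

View pics/g5.png

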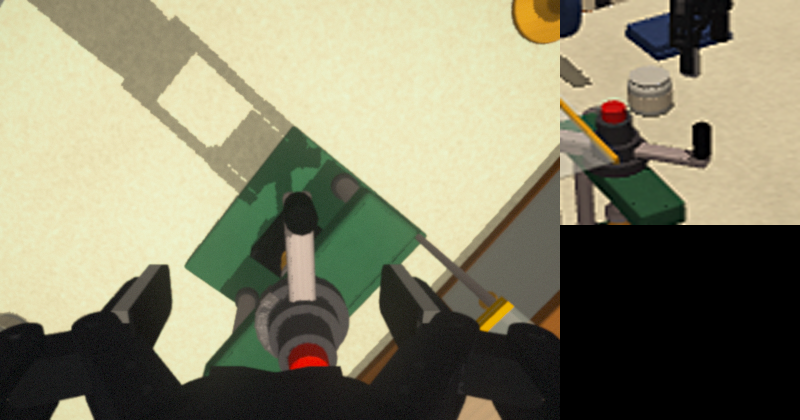

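The black knob is at (300,220) in the wrist picture where (297,223) was predicted, so the lever rests in the last notch. Next is the button, with the fingers shut.

{"name": "drive_tool", "arguments": {"steps": [[-0.15,0.03,-0.2,0,0,-0.14],[-0.3,0.08,-0.3,0,0,-0.28],[-0.5,0.12,-0.3,0,0,-0.42],[-0.7,0.18,-0.3,0,0,-0.56],[-0.9,0.22,-0.3,0,0,-0.7],[-1,0.25,-0.3,0,0,-0.86],[-1,0.25,-0.3,0,0,-0.86],[-1,0.25,-0.3,0,0,-0.86]], "hand": -1, "newtons": 60}}

```text
time_s: 23.7
tool_pos: [0.5836, -0.0436, 0.3207]
eef_rot: [180.0, -0.2, 177.3]
ft_force: [-0.2, 0.5, -0.4]
grip_width: 0.001
grasp_force: 0.0
```

{"name": "drive_tool", "arguments": {"steps": [[-0.05,-0.07,0.2,0,0,0],[-0.05,-0.07,0.4,0,0,0],[-0.05,-0.07,0.6,0,0,0],[-0.05,-0.07,0.7,0,0,0],[-0.05,-0.07,0.7,0,0,0]]}}

```text
time_s: 24.2
tool_pos: [0.5874, -0.0503, 0.2503]
eef_rot: [179.9, -0.3, 177.4]
ft_force: [-0.3, -0.4, 0.7]
grip_width: 0.0
grasp_force: 0.0
```

{"name": "drive_tool", "arguments": {"steps": [[0,0,0.03,0,0,0],[0,0,0.06,0,0,0],[0,0,0.09,0,0,0],[0,0,0.09,0,0,0]]}}

```text
time_s: 24.6
tool_pos: [0.5891, -0.0511, 0.2435]
eef_rot: [-180.0, 0.0, 177.4]
ft_force: [-0.4, 0.1, -0.5]
grip_width: -0.005
grasp_force: 0.0
```

{"name": "drive_tool", "arguments": {"steps": [[0,0,0.02,0,0,0],[0,0,0.04,0,0,0],[0,0,0.06,0,0,0],[0,0,0.06,0,0,0]]}}

```text
time_s: 25.0
tool_pos: [0.5888, -0.051, 0.2369]
eef_rot: [180.0, -0.1, 177.4]
ft_force: [-0.1, 1.2, -0.3]
grip_width: 0.001
grasp_force: 0.0
```

```bash
python3 - <<'E'
from h import *
c=cam('scene');im=c['image'].astype(int)
print(monitor.observe()['ft_force'])
# column of darkness above the red button
m=(im[...,0]>120)&(im[...,1]<70)&(im[...,2]<70)
ys,xs=np.nonzero(m[165:200,235:270]);print('red rows',ys.min()+165,ys.max()+165,'cols',xs.min()+235,xs.max()+235)
for y in range(160,192): print(y,[tuple(im[y,x]) for x in (248,251,254)])
E
```

```text
[ 0.53095827  0.23621214 -0.20041516]
red rows 188 188 cols 249 252
160 [(np.int64(14), np.int64(14), np.int64(14)), (np.int64(10), np.int64(11), np.int64(12)), (np.int64(24), np.int64(22), np.int64(21))]
161 [(np.int64(14), np.int64(14), np.int64(14)), (np.int64(19), np.int64(17), np.int64(17)), (np.int64(12), np.int64(12), np.int64(12))]
162 [(np.int64(14), np.int64(14), np.int64(14)), (np.int64(14), np.int64(14), np.int64(14)), (np.int64(20), np.int64(18), np.int64(21))]
163 [(np.int64(14), np.int64(14), np.int64(14)), (np.int64(13), np.int64(12), np.int64(13)), (np.int64(13), np.int64(10), np.int64(12))]
164 [(np.int64(14), np.int64(14), np.int64(14)), (np.int64(13), np.int64(13), np.int64(14)), (np.int64(12), np.int64(11), np.int64(12))]
165 [(np.int64(14), np.int64(14), np.int64(14)), (np.int64(14), np.int64(14), np.int64(15)), (np.int64(11), np.int64(12), np.int64(12))]
166 [(np.int64(14), np.int64(14), np.int64(15)), (np.int64(14), np.int64(13), np.int64(13)), (np.int64(10), np.int64(9), np.int64(10))]
167 [(np.int64(12), np.int64(12), np.int64(13)), (np.int64(13), np.int64(1
[... 2633 characters left out ...]
, np.int64(10))]
187 [(np.int64(112), np.int64(11), np.int64(9)), (np.int64(114), np.int64(12), np.int64(10)), (np.int64(108), np.int64(8), np.int64(6))]
188 [(np.int64(97), np.int64(10), np.int64(9)), (np.int64(122), np.int64(11), np.int64(8)), (np.int64(107), np.int64(11), np.int64(8))]
189 [(np.int64(25), np.int64(25), np.int64(26)), (np.int64(70), np.int64(18), np.int64(17)), (np.int64(18), np.int64(26), np.int64(26))]
190 [(np.int64(25), np.int64(26), np.int64(26)), (np.int64(22), np.int64(27), np.int64(27)), (np.int64(27), np.int64(26), np.int64(27))]
191 [(np.int64(31), np.int64(28), np.int64(27)), (np.int64(32), np.int64(30), np.int64(30)), (np.int64(33), np.int64(30), np.int64(29))]
```

{"name": "drive_tool", "arguments": {"steps": [[0,0,0.02,0,0,0],[0,0,0.04,0,0,0],[0,0,0.06,0,0,0],[0,0,0.06,0,0,0]]}}

```text
time_s: 25.45
tool_pos: [0.5888, -0.051, 0.231]
eef_rot: [180.0, -0.1, 177.4]
ft_force: [-0.1, -0.9, 0.2]
grip_width: -0.003
grasp_force: 0.0
```

{"name": "drive_tool", "arguments": {"steps": [[0,0,0.02,0,0,0],[0,0,0.04,0,0,0],[0,0,0.04,0,0,0]]}}

```text
time_s: 25.75
tool_pos: [0.5891, -0.0511, 0.2273]
eef_rot: [-180.0, -0.0, 177.4]
ft_force: [-0.5, -0.6, 1.7]
grip_width: -0.004
grasp_force: 0.8
```

{"name": "drive_tool", "arguments": {"steps": [[0,0,0.03,0,0,0],[0,0,0.06,0,0,0],[0,0,0.085,0,0,0],[0,0,0.085,0,0,0],[0,0,0.085,0,0,0]]}}

```text
time_s: 26.25
tool_pos: [0.5912, -0.0518, 0.2222]
eef_rot: [-179.9, 0.4, 177.4]
ft_force: [-0.1, -1.4, 10.5]
grip_width: -0.003
grasp_force: 5.1
```

{"name": "drive_tool", "arguments": {"steps": [[0,0,0.03,0,0,0],[0,0,0.06,0,0,0],[0,0,0.06,0,0,0],[0,0,0.06,0,0,0],[0,0,0.06,0,0,0],[0,0,0.06,0,0,0],[0,0,0.06,0,0,0],[0,0,0.06,0,0,0],[0,0,0.06,0,0,0],[0,0,0.06,0,0,0],[0,0,0.06,0,0,0],[0,0,0.06,0,0,0]]}}

```text
time_s: 27.45
tool_pos: [0.5946, -0.0532, 0.2218]
eef_rot: [-179.7, 0.9, 177.4]
ft_force: [-1.2, -2.0, 23.6]
grip_width: 0.003
grasp_force: 11.7
```

{"name": "drive_tool", "arguments": {"steps": [[0,0,0,0,0,0],[0,0,0,0,0,0],[0,0,0,0,0,0],[0,0,0,0,0,0],[0,0,0,0,0,0],[0,0,0,0,0,0],[0,0,0,0,0,0],[0,0,0,0,0,0],[0,0,0,0,0,0],[0,0,0,0,0,0],[0,0,0,0,0,0],[0,0,0,0,0,0]]}}

```text
time_s: 28.65
tool_pos: [0.5946, -0.0533, 0.2217]
eef_rot: [-179.7, 0.9, 177.4]
ft_force: [-0.4, -1.9, 23.4]
grip_width: 0.004
grasp_force: 11.7
```

```bash
python3 - <<'E'
from h import *
w=cam('wrist');c=cam('scene');print(monitor.observe()['time_s'])
o=np.zeros((420,800,3),np.uint8);o[:,:560]=w['image'];o[:225,560:]=cv2.resize(c['image'][140:230,230:326],(240,225),interpolation=cv2.INTER_CUBIC)
cv2.imwrite('pics/g6.png',o[:,:,::-1])
def amt(box,im): x0,x1,y0,y1=box;p=im[y0:y1,x0:x1].astype(int);return ((p[...,0]>110)&(p[...,0]-p[...,2]>70)&(p[...,1]>70)).sum()
print('brass px at home spot, scene',amt((281,294,176,196),c['image']))
print('black px at 2.6 spot',(c['image'][188:202,281:292].max(-1)<50).sum())
print(c['image'][176:200:3,287].tolist())
E
```

```text
28.75
brass px at home spot, scene 58
black px at 2.6 spot 0
[[212, 198, 162], [198, 130, 42], [117, 75, 28], [117, 75, 29], [121, 79, 30], [116, 75, 24], [115, 99, 92], [218, 201, 161]]
```

The button is down and bottomed at 23 N, and the brass knob's colour is back at its home spot in the scene view. I'll lift off straight up.

{"name": "drive_tool", "arguments": {"steps": [[0,0,0,0,0,0],[0,0,0,0,0,0],[0,0,0,0,0,0],[0,0,0,0,0,0],[0,0,-0.3,0,0,0],[0,0,-0.6,0,0,0],[0,0,-1,0,0,0],[0,0,-1,0,0,0],[0,0,-1,0,0,0],[0,0,-1,0,0,0]]}}

```text
time_s: 29.75
tool_pos: [0.5882, -0.0508, 0.3109]
eef_rot: [180.0, -0.2, 177.4]
ft_force: [0.0, 0.3, -0.1]
grip_width: -0.002
grasp_force: 0.0
```

```bash
python3 - <<'E'
from h import *
c=cam('scene');im=c['image'][176:198,278:300].astype(int)
m=(im[...,0]-im[...,2]>70)&(im[...,0]>90)&(im[...,1]>60);ys,xs=np.nonzero(m);print(len(xs),xs.mean()+278,xs.min()+278,xs.max()+278,ys.min()+176,ys.max()+176)
def pj(c,P): return cv2.projectPoints(np.array([P],float),cv2.Rodrigues(np.array(c['R']))[0],np.array(c['t']),c['K'],np.array(c['D'],float))[0].ravel().round(1)
for l in(0,.15,.5):
    a=np.radians(-2.6)+2.88+l;print(l,pj(c,(.5886+.11*np.cos(a),-.0515+.11*np.sin(a),.242)))
s=monitor.observe();print(s['time_s'],s['tool_pos'],s['ft_force'])
E
```

```text
80 286.575 284 290 178 192
0 [286.4 185.4]
0.15 [284.7 182.9]
0.5 [278.  177.8]
29.8 [ 0.58799182 -0.05080677  0.31047388] [-0.72227392 -0.16369345 -0.78592479]
```

The brass knob is at (286.6,185), which matches lever 0.

```bash
python3 -c "
from workcell import job
print(job.sign_off())"
```

```text
the job is handed in; nothing more can be done
None
```

I handed the job in at about 30 s. By the camera images the ratchet held the lever at about 1.7 and then in the last notch, and it is now back home with the robot clear; I couldn't see the finial's height directly, and sign-off returned no verdict.

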